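Park a glaze test tile on the sample rail

TASK

Hang the glaze test tile that stands loose on the table on the sample rail: lift it by the black grip block of its carrier, enter the two glides at the rail's open end and slide the carrier along inside the rail until it drops into the parking dip, which is hidden in the channel floor and has to be felt for. Leave it parked there, hanging upright, and let go. Be gentle: do not force the carrier against the rail or its lips, do not tip the tile over, and do not disturb the glaze jar or the timer.

Things in the scene. Friction and masses are not known exactly. Their poses are not given: they have to be found in the camera images.
- hanger: glaze test tile with its rail carrier, one rigid piece about 160 g, 196 mm tall, standing on the table. Origin: centre of the underside of its foot; z up, +x the side of the glides, y along its width. Tile: upside-down T, foot 48 (x) x 60 (y) x 7 mm, plate 61 mm wide to z = 95 mm. Behind it a steel strap, back face at x = 8.6 mm, rises to the grip block. Hangs with its axes parallel to the rail's
- grip (a point): centre of the hanger's black grip block, at (2.6, 0, 178) mm in the hanger's frame; axes as the hanger's. The block is 12 mm in x, 22 mm in y (grip it across these 22 mm) and reaches from z = 148 to 196 mm
- glides (a point): centre of the hanger's two grey nylon glides, at (22, 0, 130) mm in the hanger's frame; axes as the hanger's. Each is a disc, 20 mm in diameter, 13 mm thick, axis along x, at y = -9 and +9 mm: together 38 mm in y, 20 mm high, 13 mm deep. A neck 20 mm wide (y) and 5 mm high joins them to the strap
- rail: sample rail: aluminium C-channel along its y, closed but for a slot in the front (-x), on posts and a wooden base, fixed. Origin: on the table under the channel's middle; z up. From y = -200 mm (end cap; two tiles hang at y = -105 and -168) to +200 mm (open end). Inside: running surface z = 170, ceiling 192, x = -8 to +8 mm; slot z = 171 to 185; front face x = -11, down to z = 125; top z = 195 mm
- mouth (a point): middle of the rail's open end, the only way in, at (0, 200, 180) mm in the rail's frame; axes as the rail's. The centre of the glides passes here, going toward the rail's -y, when they ride on the running surface; their play in the channel is 2 mm upward and 1.5 mm either way in x
- dip_zone (a point): where the parking dip may be: (0, 45, 170) mm in the rail's frame; axes as the rail's. The dip, a gap with square ends in the running surface, 43 mm long in y and 5 mm deep, is hidden in the channel; its middle lies anywhere within 35 mm (along y) of this point. A carrier slid over it under 3 to 5 N of down force drops 5 mm in (glides' centre at z = 175 mm) and is stopped by the dip's far end
- glaze_jar: bystander: small white glaze jar with black lid, 51 mm diameter, 60 mm tall; origin at the centre of its underside
- timer: bystander: round wind-up timer with green dial, 63 mm diameter, 43 mm tall; origin at the centre of its underside
Mind the look-alikes: they are no part of the job. Of the things like the hanger, leave any that is blue; of the rest the smaller one is meant.

How it is judged:
By the outcome, as a careful person would: the job done as asked, in the order asked, and still so for the second after the job is handed in, with the robot touching nothing.
It also fails if it takes over 72 s, if anything falls off the work surface, if the arm or the gripper's body presses on something with over 40 N, if the wrist force passes 120 N, or if a joint passes its speed limit or range.

ROBOT

A 6-joint arm with a two-finger parallel gripper is mounted at the origin on a cart in front of the work surface, level with it; the furniture and walls round the work are solid. World frame = base frame: x ahead of the robot, y to its left, z up, the work surface at z = 0. Lengths are in m, angles in rad, forces in N, time in s.
With the tool pointing down it reaches from about 0.375 to 0.975 m from the base axis. Payload 3.8 kg.
Tool frame: the origin (TCP) lies on the centre line of the jaws, within the pads' length; the fingertips stand 14 mm ahead of it and the grasp point (between the pads) lies 5 mm behind it (bot.finger_overhang is the distance from the TCP to the fingertips, in m); y points along the fingers, x is the direction in which the jaws open and shut, and the axes are right-handed (so a half turn about y gives the same grasp; the last joint's range is limited). The gripper opens to 85 mm and grips with 20 to 120 N. Pads are 22 mm wide; open, the fingers measure 114 mm over their backs; the gripper's body (76 mm by 85 mm) begins 54 mm behind the grasp point. The pads swing forward as they close: fully open they stand 13 mm farther back than shut.
Start: joints at [-1.352, 0.264, 1.604, -0, 1.274, -0.037], TCP at [0.171, -0.653, 0.245] pointing down, gripper open.
Joint ranges: [-2.63, 2.63], [-0.94, 2.18], [0.31, 2.57], [-1.31, 4.45], [0, 2.66], [-2.55, 2.55]. Speed limits (rad/s): [2.57, 2.57, 3.14, 3.14, 3.14, 3.14].

INTERFACE

Orientations are given as a rotation vector (axis times angle).
In Python, from workcell import readout, read_camera, bot, spotter gives the robot as it stands.
- The arm moves only by the tool jog_arm, never from a script. Its argument "increments" is a list of rows, each a list of 7 numbers: the shift along the tool's x, y, z in m, then the turn, a rotation vector about the tool's x, y, z in rad, then the opening, from 0 (shut) to 1 (fully open). A call has 1 to 10 rows; each row shifts and turns the pose as measured when the row begins, along the tool's axes as they then stand; what a row does not reach is not made up. A row lasts 1/8 s, in which the tool goes at most 62.5 mm and 10.7 degrees, less where a joint would pass 70% of its speed; a pose out of reach is approached as far as the arm can. A call with a gripper value outside its range is refused whole. The fingers move at their own pace and stop on an object; "force" is the grip in N (left out, the last holds). Time passes only in rows, so rows that do not move let the fingers close. It gives the time, the measured TCP pose, the force and the opening at its end, in the units of the state.
- readout.read_state(): the state, without advancing time (a new reading comes with each control period).
- read_camera(name): name is "scene" or "top" or "wrist"; returns a dict with "img" (480x640x3 uint8, blue, green, red), "range_z" (480x640 float32, m along the optical axis (not along the pixel's ray), 0 where there is no reading), "fx", "fy", "cx", "cy" (pixels), "distortion" ([k1, k2, p1, p2, k3] as OpenCV has them; the pictures are not rectified), "world_from_camera" (4x4, takes a point from camera to world coordinates). Camera axes: x right, y down, z forward; pixel columns grow to the right and rows downward; lengths in m; the calibration is good to about 2 mm. A picture is of the moment at which its call begins.
- bot.finish_job(): hands the job in, once; it reports no verdict.
Trained networks look in a picture, given as the dict that the camera call returned (one of the last four; its "shot" number tells which), for a name from the list of things; names that differ only in an ending like _2 or _b are one class to them, and where a whole thing is asked for, a point or a joint stands for the part that bears it (a point fixed in the world has none). Each returns a list of dicts, best first, with "p" (0 to 1); they miss things now and then, are a little off and sometimes report something else, mostly with a low value. They report only what shows in the picture. A call takes as long as a camera call. They do not tell look-alikes from the thing itself.
- spotter.masks_of(picture, thing): "mask" (480x640 bool, what is visible of it) and "location" ([column, row] in pixels, amid what is visible of it).
- spotter.spot_point(picture, thing): "location" ([column, row] in pixels: a listed point, or the origin of a listed thing).
The state is a dict: "time": time; "q": joint angles; "joint_vel": joint speeds; "joint_torque": joint torques, N m; "tool_pos": TCP position; "tcp_rot": TCP orientation; "wrist_force": force on the tool from outside, world axes, zero at the start; "torque": the same for the moment, N m; "width": opening from 0.0 (shut) to 1.0 (fully open).
Only numpy, scipy, OpenCV 4.12 (cv2) and the standard library are available. Lean on these libraries where they do the work, as an engineer would, in place of code of your own. Each camera call takes 0.05 s, during which the arm holds its last target. There are 200 camera calls.

## Working session

There is one attempt and no reset: what is moved stays moved. The work goes in short steps, Python scripts to look and compute and a tool call to move; the robot and the scene stay as the last step left them, time stands still between calls to the robot, and variables do not carry over. Pictures are saved under pics/ and viewed, about 8 in all and at most 12, crops included, and the job is handed in when it is done.

Besides the shell and the picture viewer there is one more tool, called after "Request:" as name(argument=value, ...) on one line, values as JSON. jog_arm: Moves the arm, as the interface text tells. Its arguments: {"type":"object","properties":{"increments":{"type":"array"},"force":{"type":"number"}},"required":["increments"]}

```bash
mkdir -p pics; ls; cat > h.py <<'E'
import numpy as np, cv2
from workcell import readout, read_camera, bot, spotter
def K(p): return np.array([[p['fx'],0,p['cx']],[0,p['fy'],p['cy']],[0,0,1]]),np.array(p['distortion'])
def cloud(p):
    k,d=K(p); v,u=np.mgrid[0:480,0:640]
    n=cv2.undistortPoints(np.stack([u,v],-1).reshape(-1,1,2).astype(np.float64),k,d).reshape(480,640,2)
    z=p['range_z']; P=np.dstack([n*z[...,None],z]); T=np.array(p['world_from_camera'])
    W=P@T[:3,:3].T+T[:3,3]; W[z==0]=np.nan; return W
def proj(p,X):
    k,d=K(p); T=np.linalg.inv(np.array(p['world_from_camera']))
    X=np.atleast_2d(X)@T[:3,:3].T+T[:3,3]
    return cv2.projectPoints(X,np.zeros(3),np.zeros(3),k,d)[0].reshape(-1,2)
def save(p,n,crop=None,s=1):
    i=p['img']
    if crop: i=i[crop[1]:crop[3],crop[0]:crop[2]]
    cv2.imwrite('pics/'+n,cv2.resize(i,None,fx=s,fy=s,interpolation=cv2.INTER_CUBIC))
E
python3 - <<'E'
from h import *
s=readout.read_state(); print(s['tool_pos'],s['tcp_rot'],s['wrist_force'],s['width'])
for c in ['scene','top']:
    p=read_camera(c); save(p,c+'.png'); W=cloud(p); print(c,np.array(p['world_from_camera']).round(3).tolist(),p['fx'])
    for t in ['hanger','rail','glaze_jar','timer']:
        for m in spotter.masks_of(p,t):
            w=W[m['mask']]; w=w[~np.isnan(w[:,0])]
            print(t,round(m['p'],2),np.round(m['location']),np.percentile(w,[5,50,95],axis=0).round(3).tolist() if len(w) else '')
    for t in ['grip','glides','mouth','dip_zone','hanger','rail']:
        for m in spotter.spot_point(p,t): print('pt',t,round(m['p'],2),np.round(m['location']))
E
```

```text
pics
[ 0.17061206 -0.6523467   0.24395535] [-1.31795404  1.01996119 -1.01706107] [-0.01853459 -0.79399025  0.28602336] 1.0023720602494273
scene [[-0.54, -0.475, 0.695, -0.384], [-0.841, 0.304, -0.447, 0.581], [0.001, -0.826, -0.564, 0.865], [0.0, 0.0, 0.0, 1.0]] 560.186775421532
hanger 0.87 [386. 198.] [[0.582, -0.34, 0.009], [0.597, -0.304, 0.103], [0.621, -0.273, 0.246]]
hanger 0.79 [264. 301.] [[0.43, 0.138, 0.005], [0.447, 0.166, 0.065], [0.462, 0.19, 0.182]]
hanger 0.61 [308. 280.] [[0.44, 0.026, 0.005], [0.461, 0.055, 0.068], [0.468, 0.08, 0.185]]
glaze_jar 0.67 [186. 333.] [[0.465, 0.312, 0.005], [0.475, 0.336, 0.048], [0.506, 0.355, 0.061]]
timer 0.8 [353. 282.] [[0.424, -0.095, 0.004], [0.441, -0.068, 0.024], [0.468, -0.049, 0.043]]
pt grip 0.85 [264. 258.]
pt grip 0.83 [397. 152.]
pt grip 0.76 [304. 237.]
pt glides 0.97 [256. 273.]
pt glides 0.95 [391. 167.]
pt glides 0.72 [312. 261.]
pt mouth 0.66 [215. 226.]
pt dip_zone 0.8 [274. 205.]
pt hanger 0.88 [308. 300.]
pt hanger 0.69 [267. 322.]
pt hanger 0.58 [385. 228.]
pt rail 0.94 [293. 256.]
top [[0.027, -0.993, 0.119, 0.36
[... 291 characters left out ...]
0.257]]
hanger 0.65 [268. 275.] [[0.428, 0.133, -0.002], [0.449, 0.158, 0.01], [0.476, 0.188, 0.193]]
rail 0.89 [340. 209.] [[0.579, -0.19, 0.01], [0.616, -0.012, 0.052], [0.641, 0.168, 0.198]]
glaze_jar 0.69 [202. 257.] [[0.47, 0.305, 0.025], [0.491, 0.325, 0.057], [0.512, 0.348, 0.063]]
timer 0.56 [366. 276.] [[0.429, -0.107, 0.002], [0.454, -0.08, 0.024], [0.48, -0.055, 0.043]]
pt grip 0.89 [263. 274.]
pt grip 0.77 [474. 210.]
pt grip 0.57 [311. 265.]
pt glides 0.69 [312. 277.]
pt glides 0.65 [477. 199.]
pt glides 0.64 [267. 263.]
pt mouth 0.89 [252. 194.]
pt dip_zone 0.71 [322. 199.]
pt hanger 0.86 [272. 276.]
pt hanger 0.84 [312. 271.]
pt hanger 0.64 [453. 224.]
pt rail 0.85 [336. 210.]
```

View pics/scene.png

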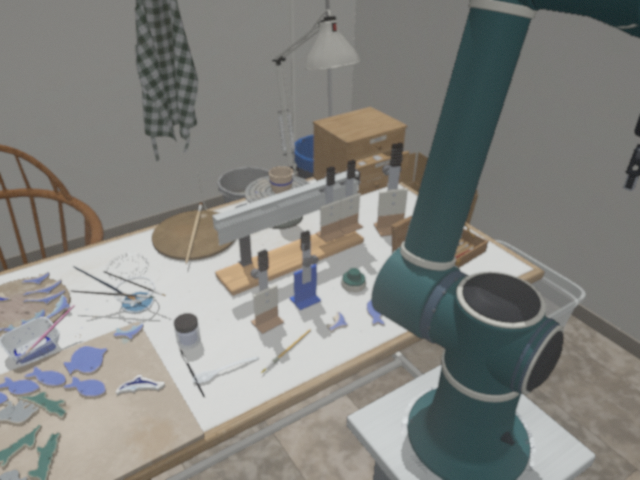

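View pics/top.png

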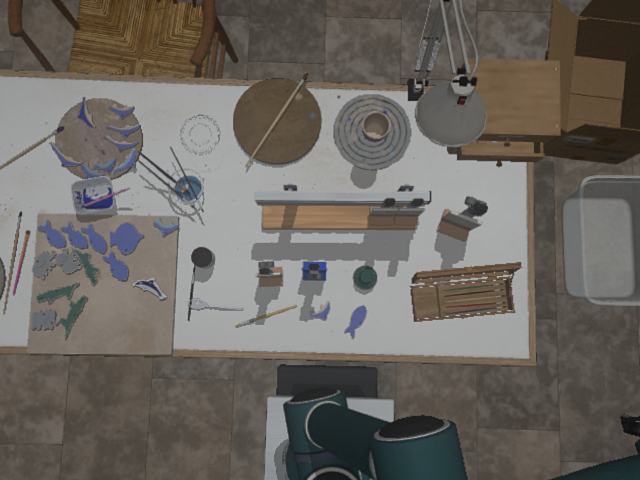

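The target is the white tile with the brown foot, at scene (265,300) and top (268,275). The blue one next to it and the larger one at top (460,220) are look-alikes. The rail's open end is at top (255,197), on the +y side. Next I measure the rail and the target.

```bash
python3 - <<'E'
from h import *
p=read_camera('top'); W=cloud(p)
x,y,z=W[...,0],W[...,1],W[...,2]
m=(x>.55)&(x<.72)&(y>-.3)&(y<.3)&(abs(z-.195)<.006)
r=W[m]; r=r[:,:]
print(len(r),np.median(r[:,2]))
c,sz,a=cv2.minAreaRect(r[:,:2].astype(np.float32)); print('rail',c,sz,a)
A=np.polyfit(r[:,1],r[:,0],1); print('slope',A, np.percentile(r[:,1],[0.5,99.5]))
for nm in ['top','scene']:
    q=p if nm=='top' else read_camera('scene'); V=cloud(q) if nm!='top' else W
    x,y,z=V[...,0],V[...,1],V[...,2]
    m=(x>.40)&(x<.51)&(y>.11)&(y<.215)
    for lo,hi in [(.004,.012),(.03,.09),(.1,.118),(.12,.14),(.15,.185),(.186,.205)]:
        w=V[m&(z>lo)&(z<hi)]
        if len(w)>5: print(nm,lo,hi,len(w),w.mean(0).round(4),cv2.minAreaRect(w[:,:2].astype(np.float32)))
    for u in spotter.spot_point(q,'mouth'): print(u['location'],u['p'])
s=readout.read_state()
from scipy.spatial.transform import Rotation as R
print(R.from_rotvec(s['tcp_rot']).as_matrix().round(3))
p=read_camera('wrist');print(np.array(p['world_from_camera']).round(3))
E
```

```text
1695 0.1939774331062809
rail (0.632688045501709, -0.05556870996952057) (0.48988157510757446, 0.05447796359658241) 88.38079833984375
slope [-0.02658221  0.62895881] [-0.21533377  0.18759717]
top 0.004 0.012 254 [0.4474 0.1588 0.0064] ((0.45429423451423645, 0.16306787729263306), (0.10377779603004456, 0.10471594333648682), 89.9331283569336)
top 0.03 0.09 50 [0.4488 0.1552 0.0691] ((0.45011454820632935, 0.1595388501882553), (0.010284422896802425, 0.05925482138991356), 10.22619342803955)
top 0.12 0.14 82 [0.4706 0.1614 0.1347] ((0.4712132513523102, 0.16213910281658173), (0.03646978363394737, 0.02297051064670086), 72.85865020751953)
top 0.15 0.185 16 [0.4486 0.1566 0.1691] ((0.44803687930107117, 0.15787208080291748), (0.008769642561674118, 0.02320842817425728), 31.723289489746094)
top 0.186 0.205 55 [0.4522 0.1604 0.194 ] ((0.45262813568115234, 0.1607244461774826), (0.011832145974040031, 0.02115476503968239), 2.97068190574646)
[255.3, 194.3] 0.56
scene 0.004 0.012 262 [0.439  0.1645 0.0073] ((0.4352538287639618, 0.1550649255514145), (0.08339850604534149, 0.06372064352035522), 83.6739120483
[... 280 characters left out ...]
3627), 6.778568267822266)
scene 0.12 0.14 135 [0.4605 0.1702 0.1312] ((0.4627351760864258, 0.16769514977931976), (0.03713070601224899, 0.023971982300281525), 67.36713409423828)
scene 0.15 0.185 160 [0.4475 0.1654 0.1677] ((0.4473859667778015, 0.16470114886760712), (0.024573033675551414, 0.015708638355135918), 69.8481216430664)
scene 0.186 0.205 71 [0.4487 0.1647 0.1928] ((0.45025649666786194, 0.16381260752677917), (0.013612785376608372, 0.022477643564343452), 8.860069274902344)
[215.3, 224.9] 0.79
[[ 0.253 -0.     0.967]
 [-0.967  0.     0.253]
 [-0.    -1.    -0.   ]]
[[ 0.254 -0.914 -0.316  0.251]
 [-0.967 -0.24  -0.084 -0.632]
 [ 0.001  0.327 -0.945  0.373]
 [ 0.     0.     0.     1.   ]]
```

Request:
jog_arm(increments=[[0,-0.06,0,0,0.128,0,1],[0,-0.06,0,0,0.128,0,1],[-0.045,-0.02,0.035,0,0,0,1],[-0.05,0,0.037,0,0,0,1],[-0.05,0,0.037,0,0,0,1],[-0.05,0,0.037,0,0,0,1],[-0.05,0,0.037,0,0,0,1],[-0.05,0,0.037,0,0,0,1],[-0.05,0,0.037,0,0,0,1]], force=40)

```text
time: 2.48
tool_pos: [0.4328, -0.309, 0.3904]
tcp_rot: [-1.198, 1.219, -1.225]
wrist_force: [-0.3, -0.5, 0.4]
width: 0.999
```

Request:
jog_arm(increments=[[-0.058,0,0.001,0,0,0,1],[-0.058,0,0.001,0,0,0,1],[-0.058,0,0.001,0,0,0,1],[-0.058,0,0.001,0,0,0,1],[-0.058,0,0.001,0,0,0,1],[-0.058,0.01,0.001,0,0,0,1],[-0.058,0.01,0.001,0,0,0,1],[-0.06,0.01,0.001,0,0,0,1],[0,0,0,0,0,0,1]])

```text
time: 3.6
tool_pos: [0.4492, 0.1753, 0.3616]
tcp_rot: [-1.193, 1.208, -1.223]
wrist_force: [-0.3, 0.1, -0.1]
width: 0.999
```

```bash
cat > look.py <<'E'
from h import *
from scipy.spatial.transform import Rotation as R
s=readout.read_state(); print(s['tool_pos'].round(4) if hasattr(s['tool_pos'],'round') else s['tool_pos']); print(R.from_rotvec(s['tcp_rot']).as_matrix().round(3).tolist())
p=read_camera('wrist'); save(p,'w1.png'); V=cloud(p); np.save('V.npy',V)
x,y,z=V[...,0],V[...,1],V[...,2]
m=(x>.40)&(x<.51)&(y>.11)&(y<.215)
for lo,hi in [(.002,.012),(.03,.09),(.1,.118),(.12,.143),(.15,.185),(.186,.205)]:
    w=V[m&(z>lo)&(z<hi)]
    if len(w)>5: print(lo,hi,len(w),w.mean(0).round(4),cv2.minAreaRect(w[:,:2].astype(np.float32)))
for t in ['grip','glides','mouth','hanger']:
    for u in spotter.spot_point(p,t):
        c=np.round(u['location']).astype(int); print(t,u['p'],c,V[c[1],c[0]].round(4))
print(proj(p,[[.452,.162,.196]]))
E
python3 look.py
```

```text
[0.4492 0.1753 0.3616]
[[-0.011, 0.014, 1.0], [-1.0, 0.001, -0.011], [-0.001, -1.0, 0.014]]
0.002 0.012 728 [0.4613 0.1626 0.0063] ((0.4570833444595337, 0.16529783606529236), (0.10204052925109863, 0.1009923443198204), 1.6210013628005981)
0.03 0.09 182 [0.4519 0.1633 0.0699] ((0.45193517208099365, 0.1609363704919815), (0.0011190877994522452, 0.05958055332303047), 4.993180274963379)
0.12 0.143 946 [0.4677 0.1625 0.1359] ((0.4661239683628082, 0.1621825248003006), (0.020521612837910652, 0.03793138638138771), 4.787332057952881)
0.15 0.185 261 [0.4563 0.1613 0.1682] ((0.4562026262283325, 0.1611557900905609), (0.0016094143502414227, 0.0218579713255167), 3.8187222480773926)
0.186 0.205 511 [0.4518 0.1612 0.194 ] ((0.4505271017551422, 0.1609119027853012), (0.012613741680979729, 0.022523947060108185), 5.738320827484131)
grip 0.97 [474 194] [0.4663 0.0578 0.1947]
grip 0.75 [333 213] [0.453  0.161  0.1942]
glides 0.67 [328 173] [0.473  0.1628 0.133 ]
hanger 0.94 [325 172] [0.4743 0.1655 0.1355]
hanger 0.94 [416 158] [0.469  0.0561 0.006 ]
[[331.73440567 214.89943391]]
```

View pics/w1.png

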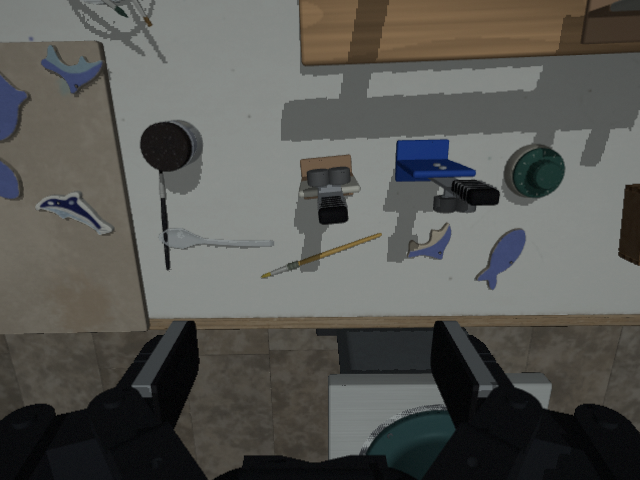

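Request:
jog_arm(increments=[[0.0143,0.01,0.001,-0.014,-0.094,0,1],[0,0.045,0,0,0,0,1],[0,0.045,0,0,0,0,1],[0,0.03,0,0,0,0,1],[0,0.02,0,0,0,0,1],[0,0,0,0,0,0,1]])

```text
time: 4.6
tool_pos: [0.4563, 0.1458, 0.2137]
tcp_rot: [-1.228, 1.158, -1.171]
wrist_force: [-0.3, 0.0, 0.9]
width: 1.003
```

```bash
cat > st.py <<'E'
from h import *
from scipy.spatial.transform import Rotation as R
s=readout.read_state(); print(s['time'],np.round(s['tool_pos'],4),'F',np.round(s['wrist_force'],1),'T',np.round(s['torque'],2),s['width']); print(R.from_rotvec(s['tcp_rot']).as_matrix().round(3).tolist())
E
python3 st.py
```

```text
4.6 [0.4563 0.1458 0.2137] F [-0.3  0.   0.9] T [-0.02 -0.02  0.01] 1.0026202128599233
[[0.059, 0.011, 0.998], [-0.998, 0.001, 0.059], [-0.0, -1.0, 0.011]]
```

Request:
jog_arm(increments=[[-0.0155,0,-0.005,-0.011,-0.025,0,1],[0,0,0,0,0,0,1],[0,0,0,0,0,0,1]])

```text
time: 4.97
tool_pos: [0.4524, 0.1614, 0.2175]
tcp_rot: [-1.242, 1.145, -1.149]
wrist_force: [0.1, -0.8, -0.8]
width: 1.001
```

```bash
python3 st.py
```

```text
4.975 [0.4524 0.1614 0.2175] F [ 0.1 -0.8 -0.8] T [-0.02 -0.02 -0.03] 1.000851952401665
[[0.083, 0.005, 0.997], [-0.997, 0.002, 0.083], [-0.001, -1.0, 0.005]]
```

Request:
jog_arm(increments=[[0,0.02,-0.002,-0.005,0,0,1],[0,0.022,0,0,0,0,1],[0,0.002,0,0,0,0,1],[0,0,0,0,0,0,1]])

```text
time: 5.48
tool_pos: [0.4503, 0.1615, 0.1712]
tcp_rot: [-1.246, 1.147, -1.146]
wrist_force: [-0.7, 0.1, 0.0]
width: 1.0
```

```bash
python3 st.py
```

```text
5.475 [0.4503 0.1615 0.1712] F [-0.7  0.1  0. ] T [-0.02 -0.04  0.  ] 0.9995917125391945
[[0.084, 0.001, 0.996], [-0.996, 0.001, 0.084], [-0.001, -1.0, 0.001]]
```

Request:
jog_arm(increments=[[0,0,0,0,0,0,0],[0,0,0,0,0,0,0],[0,0,0,0,0,0,0],[0,0,0,0,0,0,0],[0,0,0,0,0,0,0],[0,0,0,0,0,0,0]], force=50)

```text
time: 6.22
tool_pos: [0.4514, 0.1618, 0.1729]
tcp_rot: [-1.244, 1.145, -1.147]
wrist_force: [-0.5, -0.4, -0.8]
width: 0.246
```

```bash
python3 st.py
```

```text
6.225 [0.4514 0.1618 0.1729] F [-0.5 -0.4 -0.8] T [-0.    0.01 -0.01] 0.24634029742031716
[[0.084, 0.004, 0.996], [-0.996, 0.002, 0.084], [-0.002, -1.0, 0.004]]
```

Request:
jog_arm(increments=[[0,-0.02,0,0,0,0,0],[0,-0.03,0,0,0,0,0],[0,-0.025,0,0,0.03,0,0],[-0.015,0,0.02,0,0.027,0,0],[-0.018,0,0.03,0,0,0,0],[-0.018,0,0.03,0,0,0,0],[-0.018,0,0.03,0,0,0,0],[-0.014,0,0.02,0,0,0,0],[-0.01,0,0.01,0,0,0,0],[0,0,0,0,0,0,0]])

```text
time: 7.48
tool_pos: [0.5895, 0.2606, 0.246]
tcp_rot: [-1.224, 1.194, -1.19]
wrist_force: [-1.2, -0.2, -1.2]
width: 0.248
```

```bash
python3 st.py; cat > look2.py <<'E'
from h import *
p=read_camera('wrist'); save(p,'w2.png'); V=cloud(p); np.save('V.npy',V)
x,y,z=V[...,0],V[...,1],V[...,2]
t=readout.read_state()['tool_pos']
m=(abs(z-.195)<.005)&(x>.55)&(x<.72)&(y<.20)&(y>-.06)
r=V[m]; print(len(r), r.mean(0).round(4),r.min(0).round(4),r.max(0).round(4))
# edges per y-bin
for a in np.arange(-.04,.19,.02):
    w=r[(r[:,1]>a)&(r[:,1]<a+.02)]
    if len(w)>10: print(round(a+.01,3),len(w),np.percentile(w[:,0],[2,50,98]).round(4),np.median(w[:,2]).round(4))
print('end y',np.percentile(r[:,1],[99,99.5,99.9]).round(4))
for t_ in ['glides','grip','mouth']:
    for u in spotter.spot_point(p,t_):
        c=np.round(u['location']).astype(int); print(t_,round(u['p'],2),c,V[c[1],c[0]].round(4))
m=(abs(x-t[0])<.05)&(abs(y-t[1])<.06)
w=V[m]
for lo in np.arange(.06,.30,.01):
    k=w[(w[:,2]>lo)&(w[:,2]<lo+.01)]
    if len(k)>20: print('h',round(lo,3),len(k),k.min(0).round(4),k.max(0).round(4))
E
python3 look2.py
```

```text
7.475 [0.5895 0.2606 0.246 ] F [-1.2 -0.2 -1.2] T [-0.04 -0.02  0.  ] 0.24771245621307023
[[0.025, -0.004, 1.0], [-1.0, -0.001, 0.025], [0.0, -1.0, -0.004]]
8379 [0.6239 0.1517 0.1946] [0.6109 0.1103 0.19  ] [0.6499 0.1904 0.1973]
0.11 698 [0.6133 0.6227 0.6468] 0.1948
0.13 2247 [0.6131 0.6248 0.645 ] 0.1948
0.15 2152 [0.6125 0.6239 0.634 ] 0.1948
0.17 2133 [0.6121 0.6234 0.6335] 0.1947
0.19 1149 [0.6116 0.6231 0.633 ] 0.1947
end y [0.1895 0.1897 0.19  ]
glides 0.96 [316 250] [0.6099 0.26   0.2074]
glides 0.77 [595 430] [0.4491 0.053  0.1375]
grip 0.95 [318 353] [0.5948 0.2592 0.2611]
mouth 0.74 [462 209] [0.6201 0.1854 0.1705]
h 0.07 1673 [0.5869 0.2297 0.0737] [0.6095 0.29   0.08  ]
h 0.08 864 [0.5871 0.2301 0.08  ] [0.6089 0.2891 0.09  ]
h 0.09 326 [0.5874 0.2302 0.0901] [0.5898 0.2891 0.0999]
h 0.1 411 [0.5873 0.2303 0.1001] [0.5898 0.2891 0.11  ]
h 0.11 281 [0.5879 0.2301 0.11  ] [0.5908 0.2895 0.12  ]
h 0.12 123 [0.5867 0.2299 0.12  ] [0.5909 0.2901 0.1297]
h 0.13 84 [0.588  0.2293 0.1301] [0.5941 0.2897 0.1399]
h 0.14 79 [0.5881 0.2297 0.14  ] [0.5911 0.2896 0.1497]
h 0.15 113 [0.5878 0.23   0.1502] [0.591  0.2898 0.16  ]
h 0.16 432 [0.5826 0.2295 0.16  ] [0.5913 0.2905 0.1694]
h 0.19 248 [0.5932 0.243  0.194 ] [0.6149 0.2785 0.2   ]
h 0.2 1992 [0.5928 0.2414 0.2001] [0.6151 0.2795 0.21  ]
h 0.21 2141 [0.5925 0.2445 0.21  ] [0.6148 0.2766 0.22  ]
h 0.22 581 [0.593  0.2492 0.22  ] [0.5952 0.2712 0.23  ]
h 0.23 1052 [0.5933 0.2377 0.23  ] [0.6003 0.2831 0.24  ]
h 0.24 1932 [0.5919 0.236  0.24  ] [0.6004 0.2846 0.25  ]
h 0.25 2378 [0.5772 0.2361 0.25  ] [0.6006 0.2846 0.26  ]
h 0.26 4894 [0.5768 0.2361 0.26  ] [0.6007 0.2847 0.27  ]
h 0.27 3034 [0.5792 0.2184 0.27  ] [0.604 0.303 0.28 ]
h 0.28 11783 [0.5749 0.2128 0.28  ] [0.6041 0.3084 0.29  ]
h 0.29 8012 [0.5753 0.2075 0.29  ] [0.6071 0.3141 0.3   ]
```

View pics/w2.png

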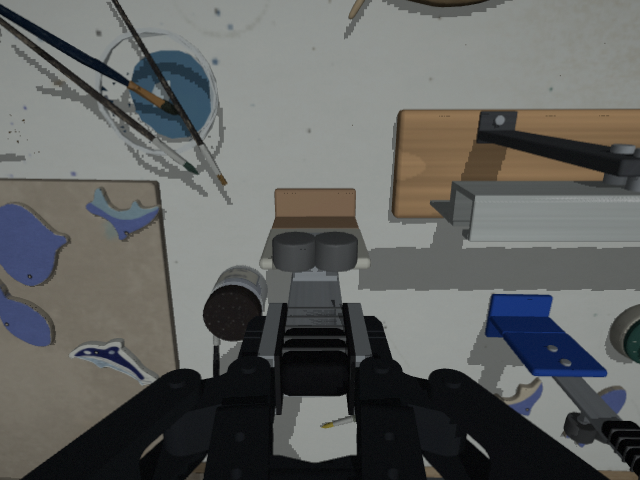

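```bash
python3 - <<'E'
import numpy as np
V=np.load('V.npy').reshape(-1,3); V=V[~np.isnan(V[:,0])]
x,y,z=V.T
def line(pts,q):  # edge line by bins of y
    Y=[];X=[]
    for a in np.arange(pts[:,1].min(),pts[:,1].max(),.006):
        w=pts[(pts[:,1]>=a)&(pts[:,1]<a+.006)]
        if len(w)>40: Y.append(w[:,1].mean()); X.append(np.percentile(w[:,0],q))
    return np.polyfit(Y,X,1)
r=V[(abs(z-.195)<.004)&(x>.60)&(x<.637)&(y<.2)&(y>.145)]
for q in (3,50,97): f=line(r,q); print('rail',q,f.round(4),np.polyval(f,.188).round(4))
g=V[(x>.5965)&(x<.63)&(y>.235)&(y<.285)&(z>.19)&(z<.225)]
print('glides',len(g),np.percentile(g,[0.5,2,50,98,99.5],axis=0).round(4).tolist())
t=g[g[:,2]>.211]; print('tops',len(t),np.percentile(t,[1,50,99],axis=0).round(4).tolist())
for a in np.arange(.241,.280,.004):
    w=g[(g[:,1]>=a)&(g[:,1]<a+.004)]
    if len(w): print(round(a+.002,4),np.percentile(w[:,0],[2,98]).round(4),w[:,2].max().round(4))
s=V[(x>.58)&(x<.596)&(abs(y-.2603)<.009)&(z>.215)&(z<.232)]; print('strap',len(s),np.median(s,0)); 
print('strap fit x vs z',np.polyfit(s[:,2],s[:,0],1),'x vs y',np.polyfit(s[:,1],s[:,0],1))
s=V[(x>.58)&(x<.5925)&(y>.23)&(y<.29)&(z>.08)&(z<.17)]; print('plate x vs z',np.polyfit(s[:,2],s[:,0],1),'x vs y',np.polyfit(s[:,1],s[:,0],1))
E
```

```text
rail 3 [-0.0214  0.616 ] 0.6119
rail 50 [-0.0155  0.6259] 0.623
rail 97 [-0.028   0.6381] 0.6328
glides 3404 [[0.5967, 0.242, 0.1952], [0.5972, 0.2432, 0.1967], [0.6098, 0.2605, 0.2097], [0.6146, 0.278, 0.213], [0.6148, 0.2789, 0.2133]]
tops 1236 [[0.6019, 0.2465, 0.211], [0.6081, 0.2571, 0.2119], [0.6143, 0.2748, 0.2134]]
0.243 [0.6029 0.6148] 0.2105
0.247 [0.6024 0.6147] 0.2132
0.251 [0.5971 0.6147] 0.2137
0.255 [0.597  0.6146] 0.2137
0.259 [0.5969 0.6143] 0.2118
0.263 [0.5968 0.6142] 0.2127
0.267 [0.5968 0.6143] 0.2137
0.271 [0.5981 0.614 ] 0.214
0.275 [0.6016 0.6141] 0.2127
0.279 [0.6019 0.6138] 0.2097
strap 834 [0.59439734 0.26045205 0.22406084]
strap fit x vs z [0.01853764 0.59025181] x vs y [-0.0262043   0.60122433]
plate x vs z [-0.01502582  0.59055948] x vs y [-0.02699129  0.59578281]
```

Request:
jog_arm(increments=[[0,0.01,0.006,0.006,0,0,0],[0,0.012,0.006,0,0,0,0],[0,0,0,0,0,0,0],[0,0,0,0,0,0,0]])

```text
time: 8.18
tool_pos: [0.6005, 0.2587, 0.223]
tcp_rot: [-1.219, 1.19, -1.194]
wrist_force: [0.0, -0.5, -1.6]
width: 0.251
```

```bash
python3 st.py
```

```text
8.175 [0.6005 0.2587 0.223 ] F [ 0.  -0.5 -1.6] T [-0.01 -0.1   0.03] 0.25092436596200113
[[0.023, 0.002, 1.0], [-1.0, -0.001, 0.023], [0.001, -1.0, 0.002]]
```

Request:
jog_arm(increments=[[0.015,-0.0003,0.001,0,-0.002,0,0],[0.02,0,0.0004,0,0,0,0],[0.004,0,0,0,0,0,0],[0,0,0,0,0,0,0]])

```text
time: 8.68
tool_pos: [0.6034, 0.2161, 0.2242]
tcp_rot: [-1.219, 1.188, -1.194]
wrist_force: [0.3, 0.2, -0.6]
width: 0.251
```

```bash
python3 st.py; python3 - <<'E'
from h import *
p=read_camera('wrist'); save(p,'w3.png',(260,130,560,330),2.6); V=cloud(p).reshape(-1,3); V=V[~np.isnan(V[:,0])]
x,y,z=V.T
t=readout.read_state()['tool_pos']; yc=t[1]
for lo,hi in [(-.18,.185),(.13,.15),(.15,.17),(.17,.19)]:
    r=V[(abs(z-.195)<.004)&(x>.60)&(x<.64)&(y<hi)&(y>lo)]
    if len(r)>50: print(lo,len(r),np.percentile(r[:,0],[2,50,98]).round(4),np.median(r[:,1:],0).round(4))
r=V[(abs(z-.195)<.004)&(x>.60)&(x<.64)&(y<.195)&(y>.1)];print('end',np.percentile(r[:,1],99.5))
for s in (-.009,.009):
    g=V[(x>t[0]+.011)&(x<.65)&(abs(y-yc-s)<.005)&(z>.165)&(z<.2)]
    if len(g): print('glide',s,len(g),np.percentile(g[:,0],[2,98]).round(4),np.percentile(g[:,2],[2,99]).round(4))
g=V[(x>t[0]+.011)&(x<.65)&(y>.19)&(y<.25)&(z>.172)&(z<.2)];print(np.percentile(g[:,1],[.5,99.5]))
E
```

```text
8.675 [0.6034 0.2161 0.2242] F [ 0.3  0.2 -0.6] T [-0.01 -0.01  0.03] 0.2505461134944038
[[0.024, 0.004, 1.0], [-1.0, -0.001, 0.024], [0.001, -1.0, 0.004]]
-0.18 12813 [0.6127 0.6243 0.6349] [0.1338 0.1947]
0.13 2502 [0.6127 0.6242 0.6343] [0.14   0.1947]
0.15 2496 [0.6122 0.6237 0.6338] [0.16   0.1947]
0.17 2488 [0.6117 0.6233 0.6333] [0.1799 0.1946]
end 0.18934369303391785
glide -0.009 916 [0.6164 0.6288] [0.1748 0.1917]
glide 0.009 911 [0.6159 0.6283] [0.174  0.1917]
[0.19751219 0.23442603]
```

View pics/w3.png

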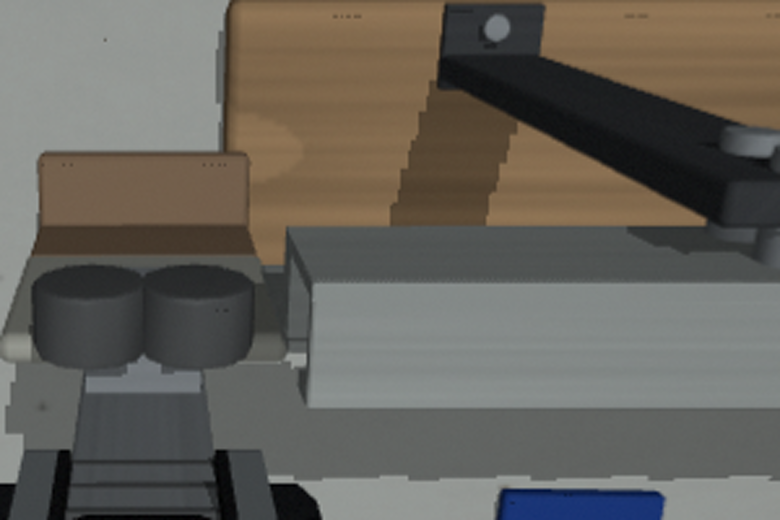

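Request:
jog_arm(increments=[[0,0.001,-0.0007,0.003,-0.0015,0,0],[0,0,0,0,0,0,0],[0,0,0,0,0,0,0]])

```text
time: 9.1
tool_pos: [0.6025, 0.2171, 0.2232]
tcp_rot: [-1.217, 1.184, -1.193]
wrist_force: [-0.9, -0.9, -0.8]
width: 0.25
```

```bash
python3 st.py
```

```text
9.1 [0.6025 0.2171 0.2232] F [-0.9 -0.9 -0.8] T [-0.    0.03  0.06] 0.25049036641553407
[[0.027, 0.007, 1.0], [-1.0, -0.0, 0.027], [0.001, -1.0, 0.007]]
```

Request:
jog_arm(increments=[[0.006,0,0,-0.004,0,0,0],[0.006,0,0,0,0,0,0],[0.006,0,0,0,0,0,0],[0,0,0,0,0,0,0]])

```text
time: 9.6
tool_pos: [0.603, 0.198, 0.2231]
tcp_rot: [-1.221, 1.187, -1.191]
wrist_force: [0.1, 1.1, -1.9]
width: 0.248
```

```bash
python3 st.py
```

```text
9.6 [0.603  0.198  0.2231] F [ 0.1  1.1 -1.9] T [0.02 0.04 0.01] 0.2478325317871137
[[0.027, 0.003, 1.0], [-1.0, -0.001, 0.027], [0.001, -1.0, 0.003]]
```

Request:
jog_arm(increments=[[0.007,0,0,0,0,0,0],[0.007,0,0,0,0,0,0],[0.007,0,0,0,0,0,0],[0.007,0,0,0,0,0,0],[0,0,0,0,0,0,0]])

```text
time: 10.22
tool_pos: [0.6039, 0.1676, 0.2233]
tcp_rot: [-1.221, 1.187, -1.191]
wrist_force: [-0.4, 0.9, -2.2]
width: 0.25
```

```bash
python3 st.py
```

```text
10.225 [0.6039 0.1676 0.2233] F [-0.4  0.9 -2.2] T [-0.02  0.02 -0.06] 0.24978456215964467
[[0.027, 0.003, 1.0], [-1.0, -0.001, 0.027], [0.001, -1.0, 0.003]]
```

Request:
jog_arm(increments=[[0.01,0,0,0,0,0,0],[0.012,0,0,0,0,0,0],[0.012,0,0,0,0,0,0],[0.012,0,0,0,0,0,0],[0.012,0,0,0,0,0,0],[0.008,0,0,0,0,0,0],[0,0,0,0,0,0,0]])

```text
time: 11.1
tool_pos: [0.6058, 0.0963, 0.2234]
tcp_rot: [-1.22, 1.187, -1.192]
wrist_force: [0.3, 0.7, -2.0]
width: 0.25
```

```bash
python3 st.py
```

```text
11.1 [0.6058 0.0963 0.2234] F [ 0.3  0.7 -2. ] T [ 0.01 -0.01 -0.  ] 0.2495116403578773
[[0.026, 0.003, 1.0], [-1.0, -0.001, 0.026], [0.001, -1.0, 0.003]]
```

Now press down gently to find the floor and how stiffly the arm pushes.

Request:
jog_arm(increments=[[0,0.001,0,0,0,0,0],[0,0.001,0,0,0,0,0]])

```text
time: 11.35
tool_pos: [0.606, 0.0964, 0.2229]
tcp_rot: [-1.22, 1.186, -1.192]
wrist_force: [-3.2, -2.4, 5.7]
width: 0.25
```

Request:
jog_arm(increments=[[0,0.001,0,0,0,0,0],[0,0.001,0,0,0,0,0]])

```text
time: 11.6
tool_pos: [0.606, 0.0965, 0.2229]
tcp_rot: [-1.221, 1.185, -1.193]
wrist_force: [-3.6, -2.1, 5.8]
width: 0.249
```

Request:
jog_arm(increments=[[0,0.002,0,0,0,0,0],[0,0.002,0,0,0,0,0]])

```text
time: 11.85
tool_pos: [0.606, 0.0965, 0.2228]
tcp_rot: [-1.221, 1.182, -1.193]
wrist_force: [-5.1, -2.8, 9.6]
width: 0.251
```

Request:
jog_arm(increments=[[0.003,0.0003,-0.0004,0,0,0,0],[0.003,0.0004,0,0,0,0,0],[0.003,0.0004,0,0,0,0,0],[0.003,0.0004,0,0,0,0,0],[0.003,0.0004,0,0,0,0,0]])

```text
time: 12.48
tool_pos: [0.6072, 0.0851, 0.2227]
tcp_rot: [-1.214, 1.182, -1.189]
wrist_force: [-3.5, 5.1, 5.1]
width: 0.25
```

```bash
python3 st.py
```

```text
12.475 [0.6072 0.0851 0.2227] F [-3.5  5.1  5.1] T [1.05 0.35 0.07] 0.25026244842708906
[[0.03, 0.01, 1.0], [-1.0, 0.003, 0.03], [-0.003, -1.0, 0.01]]
```

Request:
jog_arm(increments=[[0,-0.0002,-0.0012,-0.006,0.004,0,0],[0.002,0.0002,0,0,0,0,0],[0.003,0.0002,0,0,0,0,0],[0.003,0.0002,0,0,0,0,0],[0.003,0.0002,0,0,0,0,0]])

```text
time: 13.1
tool_pos: [0.6074, 0.0734, 0.2227]
tcp_rot: [-1.214, 1.187, -1.191]
wrist_force: [-0.7, 2.8, 3.7]
width: 0.251
```

```bash
python3 st.py
```

```text
13.1 [0.6074 0.0734 0.2227] F [-0.7  2.8  3.7] T [ 0.77 -0.1  -0.01] 0.2512542450882498
[[0.026, 0.006, 1.0], [-1.0, 0.003, 0.026], [-0.003, -1.0, 0.006]]
```

Request:
jog_arm(increments=[[0.002,0.0002,-0.0004,-0.002,0,0.001,0],[0.002,0.0002,0,0,0,0,0],[0.002,0.0002,0,0,0,0,0],[0.002,0.0002,0,0,0,0,0],[0.002,0.0002,0,0,0,0,0],[0.002,0.0002,0,0,0,0,0]])

```text
time: 13.85
tool_pos: [0.6079, 0.0619, 0.2227]
tcp_rot: [-1.211, 1.19, -1.188]
wrist_force: [0.1, 4.9, 5.3]
width: 0.251
```

```bash
python3 st.py
```

```text
13.85 [0.6079 0.0619 0.2227] F [0.1 4.9 5.3] T [ 1.06 -0.02  0.04] 0.2508277744407606
[[0.026, 0.006, 1.0], [-1.0, 0.007, 0.026], [-0.007, -1.0, 0.006]]
```

Request:
jog_arm(increments=[[0.001,0.0001,-0.0004,-0.002,0,-0.006,0],[0.002,0.0001,0,0,0,-0.001,0],[0.002,0.0001,0,0,0,-0.001,0],[0.002,0.0001,0,0,0,-0.001,0],[0.002,0.0001,0,0,0,-0.001,0],[0.002,0.0001,0,0,0,-0.001,0]])

```text
time: 14.6
tool_pos: [0.6057, 0.0474, 0.218]
tcp_rot: [-1.23, 1.188, -1.196]
wrist_force: [3.4, 2.7, 0.9]
width: 0.247
```

```bash
python3 st.py
```

```text
14.6 [0.6057 0.0474 0.218 ] F [3.4 2.7 0.9] T [ 0.5  -0.41  0.  ] 0.24707236396170043
[[0.025, -0.002, 1.0], [-1.0, -0.009, 0.025], [0.009, -1.0, -0.002]]
```

Dropped 4.7 mm at y≈0.048. Next I level it, then check that it is seated and stopped.

Request:
jog_arm(increments=[[0,0.0003,0.001,0.003,0,0.009,0],[0,0.0002,0,0,0,0,0],[0,0.0002,0,0,0,0,0]])

```text
time: 14.98
tool_pos: [0.6058, 0.0468, 0.218]
tcp_rot: [-1.222, 1.192, -1.19]
wrist_force: [-0.7, 0.4, 1.6]
width: 0.251
```

```bash
python3 st.py
```

```text
14.975 [0.6058 0.0468 0.218 ] F [-0.7  0.4  1.6] T [ 0.14  0.1  -0.07] 0.2508147556875799
[[0.025, -0.002, 1.0], [-1.0, -0.0, 0.025], [0.0, -1.0, -0.002]]
```

Request:
jog_arm(increments=[[0.0015,0.0002,0,0,0,0,0],[0.0015,0.0002,0,0,0,0,0]])

```text
time: 15.22
tool_pos: [0.6063, 0.0445, 0.218]
tcp_rot: [-1.221, 1.191, -1.189]
wrist_force: [-0.8, 1.2, 1.6]
width: 0.247
```

```bash
python3 st.py
```

```text
15.225 [0.6063 0.0445 0.218 ] F [-0.8  1.2  1.6] T [0.45 0.03 0.11] 0.24715165026509692
[[0.026, -0.0, 1.0], [-1.0, 0.001, 0.026], [-0.001, -1.0, -0.0]]
```

Request:
jog_arm(increments=[[0.0015,0.0002,0,0,0,0,0],[0.0015,0.0002,0,0,0,0,0],[0.0015,0.0002,0,0,0,0,0]])

```text
time: 15.6
tool_pos: [0.6067, 0.0417, 0.2179]
tcp_rot: [-1.217, 1.192, -1.187]
wrist_force: [-0.8, 6.7, 3.0]
width: 0.25
```

```bash
python3 st.py
```

```text
15.6 [0.6067 0.0417 0.2179] F [-0.8  6.7  3. ] T [1.42 0.18 0.09] 0.25049798094083214
[[0.026, 0.001, 1.0], [-1.0, 0.005, 0.026], [-0.005, -1.0, 0.001]]
```

Request:
jog_arm(increments=[[-0.0015,0,0,0,0,-0.005,0],[0,0,0,0,0,0,0],[0,0,0,0,0,0,0]])

```text
time: 15.98
tool_pos: [0.6068, 0.0424, 0.2179]
tcp_rot: [-1.222, 1.189, -1.192]
wrist_force: [-0.6, 1.8, 2.3]
width: 0.255
```

```bash
python3 st.py; python3 - <<'E'
from h import *
p=read_camera('scene'); save(p,'s2.png',(180,140,440,335),3)
E
```

```text
15.975 [0.6068 0.0424 0.2179] F [-0.6  1.8  2.3] T [0.39 0.06 0.01] 0.25506999726411705
[[0.026, 0.001, 1.0], [-1.0, -0.002, 0.026], [0.002, -1.0, 0.001]]
```

View pics/s2.png

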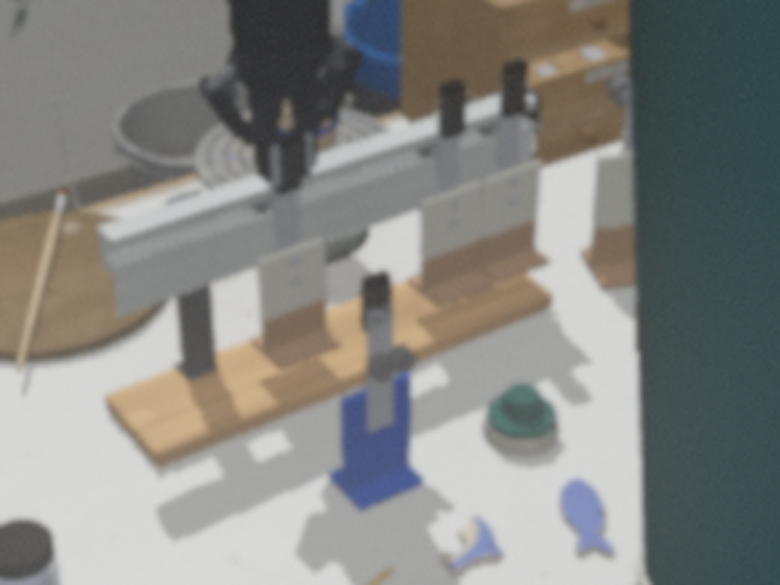

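The tile hangs upright on the rail at crop (293,290), with jar and timer untouched. Now I release it slowly.

Request:
jog_arm(increments=[[0,0,0,0,0,0,0.27],[0,0,0,0,0,0,0.32],[0,0,0,0,0,0,0.45],[0,0,0,0,0,0,0.6],[0,0,0,0,0,0,0.7],[0,0,0,0,0,0,0.7]], force=20)

```text
time: 16.77
tool_pos: [0.6061, 0.0408, 0.2163]
tcp_rot: [-1.225, 1.189, -1.193]
wrist_force: [1.2, -0.2, 0.2]
width: 0.697
```

```bash
python3 st.py
```

```text
16.775 [0.6061 0.0408 0.2163] F [ 1.2 -0.2  0.2] T [-0.02 -0.01  0.03] 0.6971190490727328
[[0.025, -0.001, 1.0], [-1.0, -0.005, 0.025], [0.005, -1.0, -0.001]]
```

Request:
jog_arm(increments=[[0,-0.015,0,0,0,0,0.7],[0,-0.03,0,0,0,0,0.7],[0,-0.04,0,0,0,0,0.7],[0,-0.04,-0.02,0,0,0,0.7],[0,-0.02,-0.03,0,0,0,0.7],[0,0,0,0,0,0,0.7],[0,0,0,0,0,0,0.7]])

```text
time: 17.65
tool_pos: [0.5563, 0.0403, 0.3727]
tcp_rot: [-1.221, 1.184, -1.196]
wrist_force: [-0.6, -0.1, -0.3]
width: 0.698
```

```bash
python3 st.py; python3 - <<'E'
from h import *
p=read_camera('scene'); save(p,'s3.png',(180,140,440,335),3)
V=cloud(p); 
for t in ['hanger','glaze_jar','timer']:
    for m in spotter.masks_of(p,t):
        w=V[m['mask']]; w=w[~np.isnan(w[:,0])]; print(t,round(m['p'],2),np.percentile(w,[5,50,95],axis=0).round(3).tolist())
x,y,z=V[...,0],V[...,1],V[...,2]
b=V[(x>.57)&(x<.625)&(abs(y-.043)<.03)&(z>.2)&(z<.26)]; print('block',len(b),b.min(0),b.max(0))
s=V[(x>.57)&(x<.61)&(abs(y-.043)<.025)&(z>.065)&(z<.14)]; 
if len(s): print('plate x vs z',len(s),np.polyfit(s[:,2],s[:,0],1))
p=read_camera('wrist'); save(p,'w4.png'); V=cloud(p); x,y,z=V[...,0],V[...,1],V[...,2]
b=V[(x>.57)&(x<.612)&(abs(y-.043)<.03)&(z>.225)&(z<.26)]; print('blocktop wrist',len(b),np.median(b,0) if len(b) else '')
E
```

```text
17.65 [0.5563 0.0403 0.3727] F [-0.6 -0.1 -0.3] T [ 0.01  0.01 -0.04] 0.698062507077407
[[0.026, 0.005, 1.0], [-1.0, -0.004, 0.026], [0.005, -1.0, 0.005]]
hanger 0.97 [[0.582, -0.342, 0.008], [0.598, -0.305, 0.1], [0.631, -0.273, 0.244]]
hanger 0.92 [[0.593, 0.02, 0.048], [0.607, 0.047, 0.107], [0.614, 0.072, 0.227]]
hanger 0.58 [[0.441, 0.018, 0.002], [0.461, 0.054, 0.063], [0.513, 0.08, 0.183]]
glaze_jar 0.77 [[0.465, 0.313, 0.006], [0.475, 0.335, 0.047], [0.507, 0.355, 0.061]]
timer 0.74 [[0.424, -0.1, 0.003], [0.441, -0.069, 0.024], [0.469, -0.05, 0.043]]
block 169 [0.59126641 0.03254124 0.20036363] [0.60638493 0.05679483 0.23996906]
plate x vs z 374 [-0.06670707  0.61334249]
blocktop wrist 767 [0.60038011 0.0417333  0.23833012]
```

View pics/s3.png

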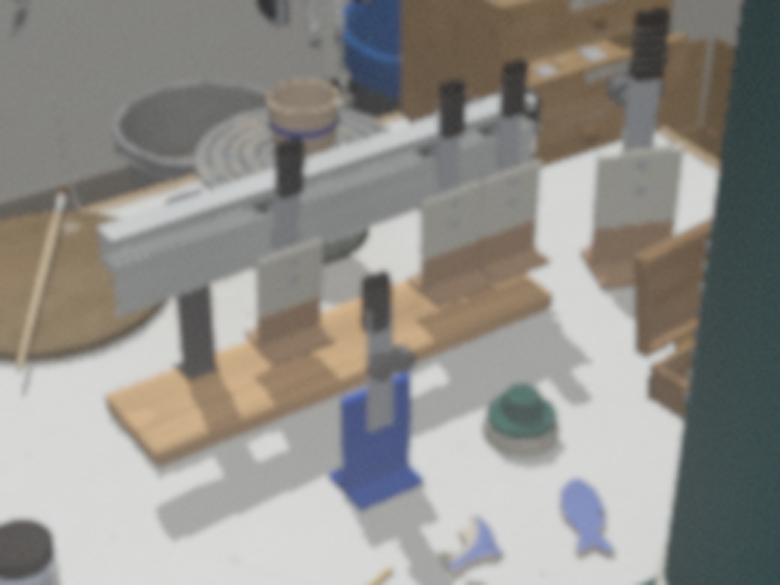

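```bash
python3 -c "
from h import *
print(bot.finish_job())"
```

```text
the job is handed in; nothing more can be done
None
```

The glaze test tile is hanging in the rail's parking dip, released. I handed the job in at about 18 s of robot time; `finish_job` gives no verdict.

I gripped the small white tile by its black block and lifted it in at the rail's open end. I then slid it along, mostly under 3–5 N of down force, until it dropped into the dip.

**Last checks:**
- **Drop:** the carrier fell about 4.7 mm at TCP y ≈ 0.048 m, against 5 mm expected.
- **Stop:** the dip's far end held it at 6.7 N. I backed off about 1 mm and let go with almost no load on the arm.
- **Height:** the top of the grip block measured 0.238–0.240 m, against 0.241 m expected for a parked carrier.
- **Bystanders:** the jar and timer measured the same as at the start, and in the last picture the blue and larger look-alikes look undisturbed.
- **Clearance:** the gripper is open and well clear of everything.

**Less clean:**
- **Down force:** the first floor test reached 9.6 N at the wrist, and early sliding about 5 N. I pressed more lightly after that.
- **Lean:** a rough depth fit shows the plate leaning about 4° after release. I put that down to the glides' play in the channel, and it looks upright in the picture.

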